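# Pump up the board-wash sprayer

### The arm

A 7-joint arm with a two-finger parallel gripper is mounted at the origin on the work surface. World frame = base frame: x ahead of the robot, y to its left, z up, the work surface at z = 0. Lengths are in m, angles in rad, forces in N, time in s.
With the tool pointing down it reaches from about 0.35 to 0.9 m from the base axis. Payload 8.1 kg.
Tool frame: the origin (TCP) lies where the fingers leave the gripper's body, on its centre line; the fingertips stand 66 mm ahead of it and the grasp point (between the pads) lies 47 mm ahead of it (arm.tip_reach is the distance from the TCP to the fingertips, in m); z points along the fingers, y is the direction in which the jaws open and shut (so a half turn about z gives the same grasp; the last joint's range is limited). The gripper opens to 92 mm and grips with 3 to 60 N. Pads are 19 mm wide; open, the fingers measure 130 mm over their backs; the gripper's body (75 mm by 190 mm) begins 47 mm behind the grasp point.
Start: joints at [1.164, 0.434, 0.025, 1.573, -0.012, 1.134, -0.075], TCP at [0.187, -0.596, 0.292] pointing down, gripper open.
Joint ranges: [-2.62, 2.62], [-0.44, 2.09], [-1.27, 1.32], [0.08, 2.57], [-1.32, 4.46], [0.12, 2], [-2.74, 2.74]. Speed limits (rad/s): [2.22, 2.22, 3.01, 3.01, 3.14, 3.14, 3.14].

### API

Orientations are given as a rotation vector (axis times angle).
In Python, from cell import arm gives the robot as it stands.
- The arm moves only by the tool carry_out, never from a script. Its argument "plan" is a list of rows, each a list of 5 numbers: the shift along the world's x, y, z in cm, then the turn about the world's z in rad, then the finger opening in cm, from 0 to 9.18. In form: [[tx, ty, tz, spin, fingers], ...]. A call has 1 to 20 rows; each row is the pose to reach, as a shift and turn from the pose measured when the call began; what a row does not reach only later rows make up. A row lasts 1/10 s, in which the tool goes at most 50 mm and 8.59 degrees, less where a joint would pass 70% of its speed; a pose out of reach is approached as far as the arm can. A call with a gripper value outside its range is refused whole. The fingers move at their own pace and stop on an object; "squeeze" is the grip in N (left out, the last holds). Time passes only in rows, so rows that repeat a pose let the fingers close. It gives the time, the measured TCP pose, the force and the opening at its end, in the units of the state.
- arm.observe(): the state, without advancing time (a new reading comes with each control period).
- arm.get_image(name): name is "scene" or "top" or "wrist"; returns (picture, depth): 384x512x3 uint8, red, green, blue; 384x512 float32, m along the optical axis (not along the pixel's ray), 0 where there is no reading.
- arm.get_calibration(name): a dict with "intrinsics" (3x3 intrinsics, pixels), "rvec" (rotation vector, rad) and "tvec" (3), from world to camera coordinates, as OpenCV has them; the wrist camera has in their place "tool_from_camera" (4x4, takes a point from camera to tool coordinates, whose origin is the TCP and whose axes are the flange's). Camera axes: x right, y down, z forward; pixel columns grow to the right and rows downward; lengths in m; the calibration is good to about 2 mm. A picture is of the moment at which its call begins: read the wrist's pose just before it. get_calibration takes no time and is no camera call.
- arm.sign_off(): hands the job in, once; it reports no verdict.
The state is a dict: "clock": time; "joints": joint angles; "dq": joint speeds; "joint_efforts": joint torques, N m; "position": TCP position; "ee_rot": TCP orientation; "force": force on the tool from outside, world axes, zero at the start; "ft_torque": the same for the moment, N m; "width": opening from 0.0 (shut) to 1.0 (fully open).
Only numpy, scipy, OpenCV 4.12 (cv2) and the standard library are available. Lean on these libraries where they do the work, as an engineer would, in place of code of your own. Each camera call takes 0.05 s, during which the arm holds its last target. There are 200 camera calls.

### The job

Get the pump-up pressure sprayer ready for washing the board: with the fingertips, press its pump knob right down and let it spring right back up, again and again, until the white pressure pin beside the knob stands fully out. Do not lift, tip or shove the sprayer, leave the other things on the bench where they are, and take the hand away when the pin is out and the knob is back up.

Things in the scene. Friction and masses are not known exactly. Their poses are not given: they have to be found in the camera images.
- sprayer: the pump-up pressure sprayer, standing loose on the bench, 0.7 to 1 kg: round white bottle 96 mm wide with a black screw collar (top 163 mm up) and black pump head (top 190 mm), a brass nozzle that sticks out 80 mm along its +y at 172 mm up, a black pump knob on a steel rod over its middle and a gauge boss with the pressure pin. Origin: centre of its underside; z up
- knob_top (a point): centre of the flat top of the black mushroom-shaped pump knob (36 mm flat, 46 mm widest, 24 mm thick), on the bottle's axis; 255 mm above the bench when the knob is up, 221 mm when right down. It moves with the knob
- pump_knob (a joint): pump knob, m: 0 fully up, 0.034 right down (hard stop). A spring brings it back up by itself within about 0.3 s when let go: 4.5 N at the top to 10 N right down; pumping takes up to about 15 N in all. The knob is pressed straight down
- pressure_pin (a joint): pressure pin, m: how far it has come out: 0 in (2 mm stands proud of the boss), 0.022 fully out (24 mm proud). It stays in while the pressure builds up over the strokes and then pops out all at once, during a down-stroke. How much air is left in the tank at the start is not known: four to six full strokes are usual, more if they are short. It stays out when the knob is let go, and once it is fully out more strokes do nothing
- pin_top (a point): top of the white round pressure pin, 10 mm thick, 36 mm from the bottle's axis along the sprayer's +x; 182 mm above the bench when in, 204 mm when fully out, always lower than the knob's top
- dispenser: solvent dispenser: a shorter white round bottle (76 mm wide, 136 mm high) with a flat steel dish on top and no pin or nozzle. Bystander. Origin: centre of its underside
- air_can: air duster can: aluminium spray can, 66 mm wide, 188 mm high, small black nozzle on top. Bystander. Origin: centre of its underside
- screwdriver: yellow and black screwdriver lying on the bench, 180 mm long, 30 mm thick. Bystander. Origin: centre of its underside, below its middle
- solder_spool: black and grey spool of solder standing on its flange, 60 mm wide, 48 mm high. Bystander. Origin: centre of its underside
- flux_jar: small amber jar with a black lid, 45 mm wide, 40 mm high. Bystander. Origin: centre of its underside
- blue_bin: blue open bin with small hardware, 150 x 110 x 65 mm. Bystander. Origin: centre of its underside
- parts_box: clear-grey compartment box with screws, 130 x 190 x 35 mm. Bystander. Origin: centre of its underside
There are look-alikes about, which are no part of the job. Leave any pink or turquoise look-alike of the sprayer alone.

How it is judged:
By the outcome, as a careful person would: the job done as asked, in the order asked, and still so for the second after the job is handed in, with the robot touching nothing.
It also fails if it takes over 45 s, if anything falls off the work surface, if the arm or the gripper's body presses on something with over 40 N, if the wrist force passes 120 N, or if a joint passes its speed limit or range.

## Working session

There is one attempt and no reset: what is moved stays moved. The work goes in short steps, Python scripts to look and compute and a tool call to move; the robot and the scene stay as the last step left them, time stands still between calls to the robot, and variables do not carry over. Pictures are saved under pics/ and viewed, about 8 in all and at most 12, crops included, and the job is handed in when it is done.

Besides the shell and the picture viewer there is one more tool, called after "Emit:" as name(argument=value, ...) on one line, values as JSON. carry_out: Moves the arm, as the interface text tells. Its arguments: {"type":"object","properties":{"plan":{"type":"array"},"squeeze":{"type":"number"}},"required":["plan"]}

```bash
mkdir -p pics
cat > h.py <<'E'
import numpy as np, cv2
from cell import arm
def snap(n,f):
    s=arm.observe(); im,d=arm.get_image(n); cv2.imwrite(f'pics/{f}.png',im[:,:,::-1]); np.save(f'pics/{f}.npy',d); return s,im,d
def world(n,d,u,v,s=None,z=None):
    c=arm.get_calibration(n); K=np.array(c['intrinsics'])
    z=d if z is None else z
    p=np.linalg.inv(K)@[u,v,1]*z
    if n=='wrist':
        T=np.array(c['tool_from_camera']); p=T[:3,:3]@p+T[:3,3]
        return cv2.Rodrigues(np.array(s['ee_rot']))[0]@p+s['position']
    R=cv2.Rodrigues(np.array(c['rvec']))[0]; return R.T@(p-np.array(c['tvec']).ravel())
E
python3 - <<'E'
from h import *
s,a,_=snap('scene','s0'); _,b,_=snap('top','t0'); print(s)
E
```

```text
{'clock': 0.0, 'joints': array([ 1.16437904,  0.4352162 ,  0.02493762,  1.5741147 , -0.01159604,
        1.13396569, -0.07508117]), 'dq': array([ 0.00014192,  0.00131286,  0.00013195, -0.00092502, -0.00018268,
        0.00088378,  0.00085155]), 'joint_efforts': array([-9.74305658e-04, -6.67879415e+01,  9.84564051e-01, -3.14462399e+01,
       -6.06279541e-02,  4.30975284e-02,  1.68805377e-04]), 'position': array([ 0.18682719, -0.59599389,  0.29144187]), 'ee_rot': array([-3.10391967e+00, -4.75145256e-01,  5.71584094e-04]), 'force': array([ 0.27648615, -0.58146895, -0.21765677]), 'ft_torque': array([-0.00191342, -0.0054172 , -0.01474361]), 'width': 0.9995516959220626}
```

View pics/s0.png

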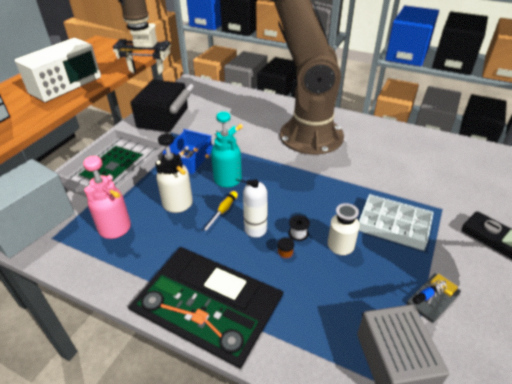

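View pics/t0.png

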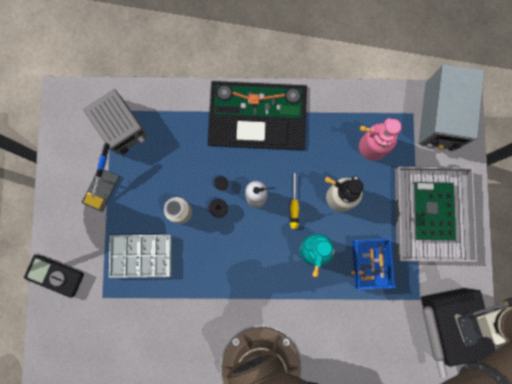

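The white sprayer is at about (175,185) in the scene view, with its knob at (167,142). In the top view the bottle is at (344,195) and the knob near (350,186). The pink and turquoise ones are look-alikes.

Run:
```python
from h import *
im=cv2.imread('pics/t0.png'); d=np.load('pics/t0.npy')
pts=[]
for v in range(160,225):
  for u in range(315,380):
    if d[v,u]>0:
      pts.append([*world('top',d[v,u],u,v),u,v])
P=np.array(pts)
for lo,hi in((.24,.27),(.195,.235),(.15,.194)):
  q=P[(P[:,2]>lo)&(P[:,2]<hi)]
  print(lo,len(q),np.median(q,0).round(3) if len(q) else '', (q.min(0)+q.max(0)).round(3)/2 if len(q) else '')
c=im[155:225,305:385]; c2=cv2.resize(c,None,fx=5,fy=5,interpolation=cv2.INTER_CUBIC)
s=cv2.imread('pics/s0.png')[120:220,135:225]; s2=cv2.resize(s,(315,350),interpolation=cv2.INTER_CUBIC)
cv2.imwrite('pics/c0.png',np.hstack([c2,s2]))
```

```text
Traceback (most recent call last):
  File "h.py", line 6, in world
    c=arm.get_calibration(n); K=np.array(c['intrinsics'])
ValueError: time passes only in moves, steps and waits
```

```bash
sed -i 's/^def world/import functools\n@functools.lru_cache\ndef cal(n): return arm.get_calibration(n)\ndef world/; s/c=arm.get_calibration(n);/c=cal(n);/' h.py
python3 - <<'E'
from h import *
im=cv2.imread('pics/t0.png'); d=np.load('pics/t0.npy')
pts=[]
for v in range(160,225):
  for u in range(315,380):
    if d[v,u]>0:
      pts.append([*world('top',d[v,u],u,v),u,v])
P=np.array(pts)
for lo,hi in((.24,.27),(.195,.235),(.15,.194)):
  q=P[(P[:,2]>lo)&(P[:,2]<hi)]
  print(lo,len(q),np.median(q,0).round(3) if len(q) else '', (q.min(0)+q.max(0)).round(3)/2 if len(q) else '')
c=im[155:225,305:385]; c2=cv2.resize(c,None,fx=5,fy=5,interpolation=cv2.INTER_CUBIC)
s=cv2.imread('pics/s0.png')[120:220,135:225]; s2=cv2.resize(s,(315,350),interpolation=cv2.INTER_CUBIC)
cv2.imwrite('pics/c0.png',np.hstack([c2,s2]))
E
```

```text
0.24 208 [ 5.41e-01 -2.56e-01  2.54e-01  3.55e+02  1.86e+02] [ 5.420e-01 -2.560e-01  2.525e-01  3.545e+02  1.860e+02]
0.195 1 [ 5.32e-01 -2.51e-01  1.97e-01  3.49e+02  1.92e+02] [ 5.32e-01 -2.51e-01  1.97e-01  3.49e+02  1.92e+02]
0.15 361 [ 5.39e-01 -2.39e-01  1.77e-01  3.44e+02  1.91e+02] [ 5.440e-01 -2.355e-01  1.705e-01  3.420e+02  1.890e+02]
```

View pics/c0.png

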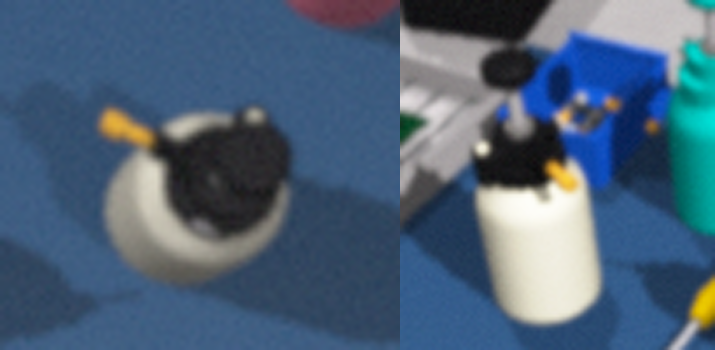

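Emit:
carry_out(plan=[[0,0,5,0,0],[0,0,9,0,0],[3,3,9,0,0],[6.5,6.2,9,0,0],[10,9.6,9,0,0],[13.5,12.9,9,0,0],[17,16.3,9,0,0],[20.5,19.6,9,0,0],[24,23,9,0,0],[27.5,26.4,9,0,0],[31,29.7,9,0,0],[33.5,32.1,9,0,0],[35,33.5,9,0,0],[35.5,34,9,0,0],[35.5,34,9,0,0],[35.5,34,9,0,0],[35.5,34,9,0,0]], squeeze=20)

```text
clock: 1.8
position: [0.5407, -0.2577, 0.3816]
ee_rot: [-3.105, -0.471, 0.001]
force: [0.8, -0.4, 0.0]
width: 0.007
```

Run:
```python
from h import *
s,a,d=snap('wrist','w1'); _,b,_=snap('scene','s1'); print(s['clock'],s['position'],s['ee_rot'],s['force'],s['width'])
P=np.array([[*world('wrist',d[v,u],u,v,s),u,v] for v in range(0,384,2) for u in range(0,512,2) if d[v,u]>.05])
q=P[(P[:,2]>.245)&(P[:,2]<.265)&(abs(P[:,0]-.54)<.05)&(abs(P[:,1]+.256)<.05)]
print(len(q)); 
if len(q): print(np.median(q,0).round(4),q.min(0).round(3),q.max(0).round(3))
cv2.imwrite('pics/c1.png',np.hstack([a[:,:,::-1],cv2.resize(b[110:220,130:210,::-1],(279,384))]))
```

```text
1.8 [ 0.54067808 -0.25774431  0.38158931] [-3.10535955e+00 -4.71048961e-01  1.41584550e-03] [ 0.8060369  -0.36358753  0.00799228] 0.006770775425316731
743
[ 5.446e-01 -2.580e-01  2.551e-01  2.600e+02  2.000e+02] [  0.523  -0.282   0.245 228.    172.   ] [ 5.62e-01 -2.38e-01  2.57e-01  2.92e+02  2.24e+02]
```

View pics/c1.png

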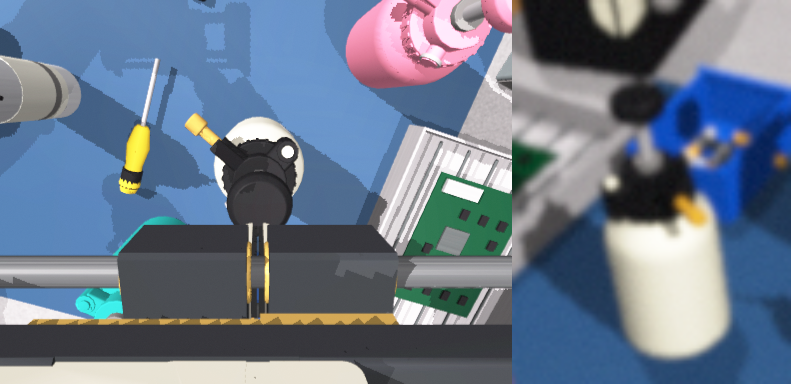

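Wrist view: the fingers are over the knob at about (258,205), the pin is at (288,152) and still in, and the brass nozzle is at (200,128). The offset is only about 1 mm. I'll do a first stroke, stopping on the way down to read the force.

Emit:
carry_out(plan=[[0.1,0,-3,0,0],[0.1,0,-5.5,0,0],[0.1,0,-6.5,0,0],[0.1,0,-7.5,0,0],[0.1,0,-8.5,0,0],[0.1,0,-9.2,0,0],[0.1,0,-9.4,0,0],[0.1,0,-9.4,0,0]])

```text
clock: 2.7
position: [0.5419, -0.2581, 0.2893]
ee_rot: [3.106, 0.47, 0.001]
force: [-3.3, 0.5, 9.6]
width: 0.005
```

Emit:
carry_out(plan=[[0,0,-0.2,0,0],[0,0,-0.4,0,0],[0,0,-0.4,0,0]])

```text
clock: 3.0
position: [0.542, -0.2585, 0.2874]
ee_rot: [3.105, 0.469, 0.003]
force: [-2.6, 1.6, 9.5]
width: 0.006
```

Emit:
carry_out(plan=[[0,0,-0.2,0,0],[0,0,-0.3,0,0],[0,0,-0.3,0,0]])

```text
clock: 3.3
position: [0.5426, -0.2589, 0.2871]
ee_rot: [3.104, 0.468, 0.008]
force: [-3.7, 1.4, 13.9]
width: 0.005
```

Emit:
carry_out(plan=[[0,0,2,0,0],[0,0,4.3,0,0],[0,0,4.5,0,0],[0,0,4.5,0,0],[0,0,4.5,0,0],[0,0,3,0,0],[0,0,1.8,0,0],[0,0,0.6,0,0],[0,0,-0.2,0,0],[0,0,-0.4,0,0],[0,0,-0.4,0,0],[0,0,-0.4,0,0]])

```text
clock: 4.5
position: [0.5437, -0.2595, 0.2866]
ee_rot: [3.101, 0.467, 0.015]
force: [-5.1, 1.3, 29.7]
width: 0.009
```

Run:
```python
from h import *
s,a,d=snap('wrist','w2'); _,b,_=snap('scene','s2'); print(s['clock'],s['position'],s['force'])
cv2.imwrite('pics/c2.png',np.hstack([a[:,:,::-1],cv2.resize(b[110:220,130:210,::-1],(279,384))]))
```

```text
4.5 [ 0.54374972 -0.25945427  0.28658519] [-5.06789985  1.25675095 29.73609724]
```

View pics/c2.png

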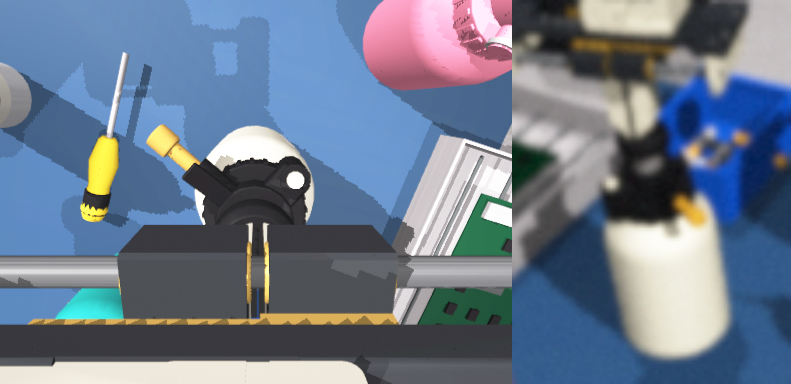

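Wrist view: the knob is right down and the pin at (295,180) is still in. The bottle hasn't moved. I'll carry on pumping.

Emit:
carry_out(plan=[[-0.1,0,2,0,0],[-0.2,0.1,4.3,0,0],[-0.2,0.1,4.6,0,0],[-0.2,0.1,4.6,0,0],[-0.2,0.1,4.6,0,0],[-0.2,0.1,3,0,0],[-0.2,0.1,1.8,0,0],[-0.2,0.1,0.6,0,0],[-0.2,0.1,-0.2,0,0],[-0.2,0.1,-0.3,0,0],[-0.2,0.1,-0.3,0,0],[-0.2,0.1,2,0,0],[-0.2,0.1,4.3,0,0],[-0.2,0.1,4.6,0,0],[-0.2,0.1,4.6,0,0],[-0.2,0.1,4.6,0,0]])

```text
clock: 6.2
position: [0.5411, -0.2582, 0.3308]
ee_rot: [3.102, 0.468, 0.011]
force: [-0.2, 0.4, -0.3]
width: 0.004
```

```bash
cat > pin.py <<'E'
from h import *
import sys
s,a,d=snap('wrist',sys.argv[1]); print(s['clock'],s['position'],s['ee_rot'],s['force'])
P=np.array([[*world('wrist',d[v,u],u,v,s),u,v] for v in range(100,230) for u in range(200,350) if d[v,u]>.05 and a[v,u].min()>215])
q=P[(P[:,2]>.165)&(P[:,2]<.24)]; print(len(q),np.median(q,0).round(3) if len(q) else '')
E
python3 pin.py w3
```

```text
6.2 [ 0.54106781 -0.25823363  0.33076386] [3.10203357 0.46764543 0.01088926] [-0.17699725  0.39175104 -0.28430935]
158 [ 5.73e-01 -2.75e-01  1.83e-01  2.91e+02  1.64e+02]
```

Emit:
carry_out(plan=[[0,0,-1.5,0,0],[0,0,-2.8,0,0],[0,0,-4,0,0],[0,0,-4.7,0,0],[0,0,-4.7,0,0],[0,0,-4.7,0,0],[0,0,-2.3,0,0],[0,0,0,0,0],[0,0,0,0,0],[0,0,0,0,0],[0,0,0,0,0]])

```text
clock: 7.35
position: [0.5404, -0.2581, 0.3291]
ee_rot: [3.103, 0.468, 0.007]
force: [-0.1, -0.1, -0.1]
width: 0.008
```

```bash
python3 pin.py w4
```

```text
7.35 [ 0.54042475 -0.25806971  0.32907757] [3.10341579 0.4678063  0.00708707] [-0.06838131 -0.10322125 -0.09212914]
157 [ 5.73e-01 -2.75e-01  1.83e-01  2.92e+02  1.63e+02]
```

Emit:
carry_out(plan=[[0.1,0,-1.4,0,0],[0.1,0,-2.7,0,0],[0.1,0,-3.9,0,0],[0.1,0,-4.6,0,0],[0.1,0,-4.6,0,0],[0.1,0,-4.6,0,0],[0.1,0,-2.2,0,0],[0.1,0,0.2,0,0],[0.1,0,0.2,0,0],[0.1,0,0.2,0,0],[0.1,0,0.2,0,0]])

```text
clock: 8.5
position: [0.5408, -0.2579, 0.3296]
ee_rot: [3.105, 0.468, 0.004]
force: [-0.2, 0.2, 0.8]
width: 0.004
```

```bash
python3 pin.py w5
```

```text
8.5 [ 0.54084092 -0.25787064  0.3295686 ] [3.10466888 0.46810297 0.00364058] [-0.19316753  0.1555025   0.81678401]
161 [ 5.72e-01 -2.75e-01  1.83e-01  2.92e+02  1.63e+02]
```

Emit:
carry_out(plan=[[0.1,0,-1.4,0,0],[0.1,0,-2.7,0,0],[0.1,0,-3.9,0,0],[0.1,0,-4.7,0,0],[0.1,0,-4.8,0,0],[0.1,0,-4.8,0,0],[0.1,0,-4.8,0,0],[0.1,0,-2.2,0,0],[0.1,0,0.2,0,0],[0.1,0,0.2,0,0],[0.1,0,0.2,0,0],[0.1,0,0.2,0,0]])

```text
clock: 9.75
position: [0.5412, -0.2577, 0.3299]
ee_rot: [3.106, 0.468, -0.0]
force: [0.6, -0.3, -0.4]
width: 0.005
```

```bash
python3 pin.py w6
```

```text
9.75 [ 0.54124204 -0.25768834  0.32992192] [ 3.10603627e+00  4.68335592e-01 -7.75291219e-05] [ 0.59772169 -0.27470087 -0.36079934]
228 [ 5.73e-01 -2.74e-01  2.04e-01  2.95e+02  1.68e+02]
```

The pin has popped out: its top measures 204 mm, which is fully out. I'll raise the hand and move it away.

Emit:
carry_out(plan=[[0,0,3,0,0],[0,0,6,0,0],[0,0,8,0,0],[-3,-3,8,0,0],[-6,-6,8,0,0],[-9,-9,8,0,0],[-12,-12,8,0,0],[-15,-15,8,0,0],[-18,-18,8,0,0],[-20,-20,8,0,0],[-20,-20,8,0,0],[-20,-20,8,0,0]])

```text
clock: 11.0
position: [0.3409, -0.4578, 0.4089]
ee_rot: [-3.106, -0.466, 0.001]
force: [0.6, 0.9, 0.9]
width: 0.006
```

Run:
```python
from h import *
s,b,_=snap('scene','s9'); _,t,d=snap('top','t9'); print(s['clock'],s['position'],s['dq'].max(),s['force'])
P=np.array([[*world('top',d[v,u],u,v),u,v] for v in range(160,225) for u in range(315,380) if d[v,u]>0])
q=P[(P[:,2]>.24)&(P[:,2]<.27)]; print(len(q),np.median(q,0).round(3))
cv2.imwrite('pics/c9.png',np.hstack([cv2.resize(b[110:220,130:210,::-1],(279,384)),t[:,:,::-1]]))
```

```text
11.0 [ 0.34085651 -0.45777381  0.40890278] 0.0017645640125750976 [0.59218552 0.893138   0.91359774]
210 [ 5.41e-01 -2.56e-01  2.54e-01  3.55e+02  1.86e+02]
```

View pics/c9.png

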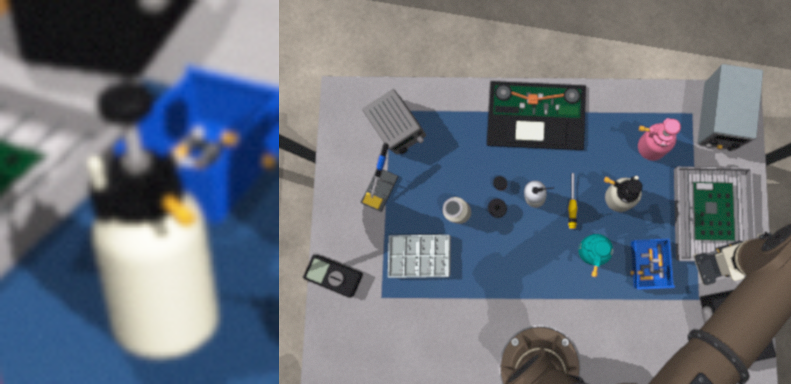

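The white pin stands out at (97,170), the knob is up at (125,100), and everything else is where it was.

```bash
python3 -c "
from cell import arm
print(arm.sign_off())"
```

```text
the job is handed in; nothing more can be done
None
```

The sprayer is pumped up, and I've handed the job in. I pressed the knob with closed fingertips six times, letting it spring back up each time, and the pin popped out on the sixth stroke.

- **Pin:** the wrist camera's depth put its top at 204 mm, which is fully out. It had read 183 mm before that.
- **Knob and sprayer:** the knob top is back at 254 mm. It is at the same spot as before I started, so the sprayer has not shifted.
- **Other things:** in the last top view, the bystanders and look-alikes look to be where they were. I compared these by eye only.
- **Hand:** it is well clear of the sprayer, with the force reading at about zero.
- **Force and time:** the highest wrist force I read was about 30 N, with the knob against its stop. I didn't read the force at the bottom of the last four strokes. The robot clock was about 11 s at the end.

No checks failed or disagreed.

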